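# Skate wheels into the tray, open side up

## Task

Lay the two clear wheels from the bench into the two empty bays of the grey tray, flat and open side up (pressed-in bearing underneath), just like the wheel already in it, so that the second bearings can go in from above; a wheel that lies bearing up has to be turned over first. Set them down in the tray gently rather than dropping them, and leave the wheel in the tray, the jar, the skate tool and the loose bearings where they are.

Things in the scene. Friction and masses are not known exactly. Their poses are not given: they have to be found in the camera images.
- wheel_a: Clear skate wheel, orange core: 60 mm diameter, 40 mm wide, 0.10 to 0.17 kg. Full diameter over the middle 28 mm (tread), set back to 52 mm at the faces. Origin at its centre; z is the axle: +z out of the open side (empty 23 mm seat), -z out of the bearing side (steel ring, black seal). Starts flat on the bench. Can stand on its tread (may roll); tips over past about 25 degrees of lean.
- wheel_b: The second wheel to put away, the same kind as wheel_a (same size, origin and axes). Lies flat on the bench at the start, z up or down. Of the two, one lies bearing up and one lies bearing down; which of the two places has which varies. Their centres start at least 150 mm apart.
- wheel_c: The third wheel, same kind, already lying right (z up) in the tray in bay0. Leave it there.
- tray: Grey plastic tray, fixed, 106 x 302 mm, 18 mm high, walls 4 mm, floor 4 mm thick; three bays in a row along its y, each about 98 x 95 mm inside, parted by dividers 16 mm high. Origin at the centre of the underside, z up, y along the length.
- bay0 (a point): Centre of the floor (top of the floor) of the bay at the tray's +y end, where wheel_c lies. A wheel lying flat here has its origin 20 mm above this point. The blue toolbox (fixed, 208 mm high) stands on the bench 70 mm or more beyond this end of the tray.
- bay1 (a point): The same in the middle bay, empty.
- bay2 (a point): The same in the bay at the tray's -y end, empty.
- jar: Small glass clip-top jar with hinged lid and nylon spacers inside, 62 mm diameter, 88 mm high, loose. Origin at the centre of the underside. Leave alone.
- skate_tool: Black T-shaped skate tool lying flat, 120 mm long along its x, with a crossbar 96 mm wide at its +x end, 15 mm high, loose. Origin at the middle of its underside. Leave alone.
- bearing_1: Loose steel bearing, 22 mm diameter, 7 mm high, lying flat. Origin at the centre of the underside. Leave alone.
- bearing_2: A second loose bearing, the same. Leave alone.
Things that resemble listed ones, but are neither listed nor needed, are in the scene too. Leave any turquoise look-alike of the wheel_b alone. Leave any green look-alike of the wheel_a alone.

How it is judged:
By the outcome, as a careful person would: the job done as asked, in the order asked, and still so for the second after the job is handed in, with the robot touching nothing.
It also fails if it takes over 72 s, if anything falls off the work surface, if the arm or the gripper's body presses on something with over 40 N, if the wrist force passes 120 N, or if a joint passes its speed limit or range.

## Robot

A 6-joint arm with a two-finger parallel gripper is mounted at the origin on the work surface. World frame = base frame: x ahead of the robot, y to its left, z up, the work surface at z = 0. Lengths are in mm, angles in degrees, forces in N, time in s.
With the tool pointing down it reaches from about 300 to 850 mm from the base axis. Payload 4.2 kg.
Tool frame: the origin (TCP) lies midway between the tips of the shut fingers; the grasp point (between the pads) lies 19 mm behind it (env.grasp_offset is the distance from the TCP to the grasp point, in mm); z points along the fingers, y is the line along which they close (so a half turn about z gives the same grasp; the last joint's range is limited). The gripper opens to 91 mm and grips with 3 to 60 N. Pads are 32 mm wide; open, the fingers measure 118 mm over their backs; the gripper's body (76 mm by 178 mm) begins 60 mm behind the grasp point.
Start: joints at [75.63, 18.312, 89.639, -0, 72.044, -1.146], TCP at [131.536, 559.769, 213.976] pointing down, gripper open.
Joint ranges: [-177.97, 177.97], [-48.28, 115.42], [12.27, 149.76], [-77.06, 257.06], [2.81, 150.46], [-146.56, 146.56]. Speed limits (degrees/s): [147.25, 147.25, 180, 180, 180, 180].

## Interface

Orientations are given as [roll, pitch, yaw] about the fixed x, y, z axes, in that order (R = Rz(yaw) Ry(pitch) Rx(roll)).
In Python, from workcell import env, optics gives the robot as it stands. The module is installed in compiled form; this text tells all that it offers.
- The arm moves only by the tool send_rows, never from a script. Its argument "targets" is a list that holds one entry, the list of rows, each a list of 7 numbers: the turn, a rotation vector about the world's x, y, z scaled (see below), then the shift along the world's x, y, z scaled (see below), then the closure, from -1 (fully open) to 1 (shut). In form: [[[rx, ry, rz, x, y, z, gripper], ...]]. A call has 1 to 12 rows; each row shifts and turns the commanded pose from where the row before left it; what a row does not reach is not made up. The controller multiplies each number of a shift by 0.2 m and each number of a turn by pi/2 rad. A row lasts 1/10 s, in which the tool goes at most 50 mm and 8.59 degrees, less where a joint would pass 70% of its speed; a pose out of reach is approached as far as the arm can. A call with a number of a shift or a turn outside -1 to 1 is refused whole. A call with a gripper value outside its range is refused whole. The fingers move at their own pace and stop on an object; "grip_force" is the grip in N (left out, the last holds). Time passes only in rows, so rows that do not move let the fingers close. It gives the time, the measured TCP pose, the force, the opening and the grip force at its end, in the units of the state.
- env.state(): the state, without advancing time (a new reading comes with each control period).
- optics.grab_frame(name): name is "scene" or "top" or "wrist"; returns (picture, depth): 420x560x3 uint8, red, green, blue; 420x560 float32, mm along the optical axis (not along the pixel's ray), 0 where there is no reading.
- optics.camera_info(name): a dict with "camera_matrix" (3x3 intrinsics, pixels), "R" (3x3) and "t" (3): a world point X has camera coordinates R X + t; the wrist camera has in their place "mount" (4x4, takes a point from camera to tool coordinates, whose origin is the TCP and whose axes are the flange's). Camera axes: x right, y down, z forward; pixel columns grow to the right and rows downward; lengths in mm; the calibration is good to about 2 mm. The wrist camera is an equidistant fisheye: a pixel r from the principal point sees the ray r / f radians off the axis. A picture is of the moment at which its call begins: read the wrist's pose just before it. camera_info takes no time and is no camera call.
- env.job_done(): hands the job in; it is judged then, once.
Trained networks look in the newest picture that a camera, given by its name, has taken for a name from the list of things; names that differ only in an ending like _2 or _b are one class to them, and where a whole thing is asked for, a point or a joint stands for the part that bears it (a point fixed in the world has none). Each returns a list of dicts, best first, with "conf" (0 to 1); they miss things now and then, are a little off and sometimes report something else, mostly with a low value. They report only what shows in the picture. A call takes as long as a camera call. They do not tell look-alikes from the thing itself.
- optics.silhouettes(camera, name): "mask" (420x560 bool, what is visible of it) and "at" ([column, row] in pixels, amid what is visible of it).
- optics.place_of(camera, name): "at" ([column, row] in pixels: a listed point, or the origin of a listed thing).
The state is a dict: "time_s": time; "qpos": joint angles; "qvel": joint speeds; "effort": joint torques, N m; "ee_pos": TCP position; "ee_rot": TCP orientation; "force": force on the tool from outside, world axes, zero at the start; "torque": the same for the moment, N m; "gripper_width": finger opening in mm; "gripper_force": force on a finger pad.
Only numpy, scipy, OpenCV 4.12 (cv2) and the standard library are available. Lean on these libraries where they do the work, as an engineer would, in place of code of your own. Each camera call takes 0.05 s, during which the arm holds its last target. There are 200 camera calls.

## Working session

There is one attempt and no reset: what is moved stays moved. The work goes in short steps, Python scripts to look and compute and a tool call to move; the robot and the scene stay as the last step left them, time stands still between calls to the robot, and variables do not carry over. Pictures are saved under pics/ and viewed, at most 10 in all, crops included, and the job is handed in when it is done.

Besides the shell and the picture viewer there is one more tool, called after "Request:" as a command line: name --argument value ..., lists and objects as JSON in quotes. send_rows: Moves the arm, as the interface text tells. Its arguments: {"type":"object","properties":{"targets":{"type":"array"},"grip_force":{"type":"number"}},"required":["targets"]}

```bash
mkdir -p pics; cat > h.py <<'E'
import numpy as np, cv2
from workcell import env, optics
from scipy.spatial.transform import Rotation as Ro
def world(cam,depth,mask):
    i=optics.camera_info(cam);K=np.array(i['camera_matrix']);R=np.array(i['R']);t=np.array(i['t'])
    v,u=np.nonzero(mask&(depth>0));d=depth[v,u]
    c=np.stack([(u-K[0,2])/K[0,0]*d,(v-K[1,2])/K[1,1]*d,d],1)
    return (c-t)@R
def save(n,p): cv2.imwrite('pics/'+n,p[:,:,::-1])
E
python3 - <<'E'
from h import *
for c in ['top','scene']:
    p,d=optics.grab_frame(c);save(c+'.png',p);np.save(c+'_d.npy',d)
    for n in ['wheel_a','tray','jar','skate_tool','bearing_1']:
        for s in optics.silhouettes(c,n):
            if s['conf']<.2: continue
            w=world(c,d,s['mask']);top=w[w[:,2]>np.percentile(w[:,2],90)-4]
            print(c,n,round(s['conf'],2),np.round(s['at']),'med',np.round(np.median(w,0)),'min',np.round(np.percentile(w,2,axis=0)),'max',np.round(np.percentile(w,98,axis=0)))
    for n in ['bay0','bay1','bay2']:
        for s in optics.place_of(c,n)[:2]: print(c,n,s)
print(env.state())
E
```

```text
top wheel_a 0.97 [291. 202.] med [545.  -4.  41.] min [520. -28.  35.] max [571.  22.  47.]
top wheel_a 0.95 [143. 239.] med [466. 345.  44.] min [440. 319.  16.] max [493. 374.  50.]
top wheel_a 0.83 [339. 216.] med [ 509. -113.   40.] min [ 483. -140.   15.] max [537. -85.  46.]
top wheel_a 0.79 [421. 214.] med [ 511. -314.   40.] min [ 485. -341.   21.] max [ 537. -287.   46.]
top wheel_a 0.57 [428. 165.] med [ 627. -335.   39.] min [ 600. -364.   -0.] max [ 666. -308.   46.]
top wheel_a 0.39 [192. 243.] med [460. 232.   6.] min [409. 102.   0.] max [515. 394.  21.]
top tray 0.63 [194. 245.] med [460. 234.   6.] min [408. 102.   0.] max [514. 395.  21.]
top jar 0.92 [235. 140.] med [690. 121.  85.] min [665.  92.   1.] max [746. 154.  92.]
top skate_tool 0.93 [355. 300.] med [ 325. -155.   14.] min [ 297. -197.   -2.] max [ 409. -112.   20.]
top bearing_1 0.5 [346. 155.] med [ 662. -138.    8.] min [ 653. -148.    3.] max [ 672. -128.   13.]
top bay0 {'at': [186.8, 246.2], 'conf': 0.97}
top bay0 {'at': [147.4, 246.2], 'conf': 0.79}
top bay1 {'at': [186.8, 246.2], 'conf': 0.97}
top
[... 1275 characters left out ...]
8, 196.6], 'conf': 0.78}
{'time_s': 0.9, 'qpos': array([ 7.56297743e+01,  1.83116211e+01,  8.96388979e+01,  1.04900271e-03,
        7.20438745e+01, -1.14512887e+00]), 'qvel': array([-0.08810327,  0.00980345,  0.15079119,  0.11456736,  0.04253302,
        0.02343597]), 'effort': array([ 5.05336156e-04, -4.12358665e+01, -2.32225120e+01,  7.28479447e-02,
        3.77896253e-02,  7.38704927e-06]), 'ee_pos': array([131.53724984, 559.77090646, 213.97941712]), 'ee_rot': array([ 1.79994375e+02, -8.85697277e-04,  1.66774580e+02]), 'force': array([ 0.25925907,  0.72905721, -0.68472714]), 'torque': array([-0.00449332, -0.01296096,  0.02733672]), 'gripper_force': 0.0, 'gripper_width': 91.12133248664655}
```

```bash
python3 - <<'E'
import cv2,numpy as np
a=cv2.imread('pics/top.png');b=cv2.imread('pics/scene.png')
A=cv2.resize(a[120:320,100:500],(800,400),interpolation=cv2.INTER_CUBIC)
cs=[cv2.resize(a[r-25:r+25,c-25:c+25],(200,200),interpolation=cv2.INTER_CUBIC) for c,r in [(291,202),(339,216),(421,214),(428,165)]]
cv2.imwrite('pics/comb.png',np.vstack([A,np.hstack(cs)]))
E
```

```text
(no output)
```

View pics/comb.png

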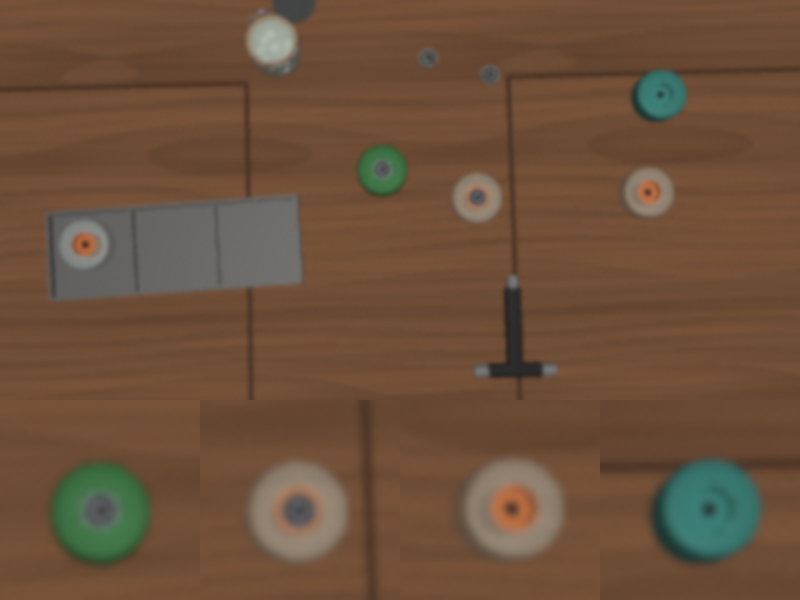

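View pics/scene.png

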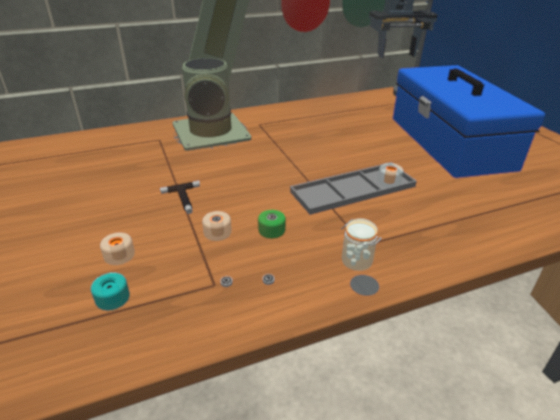

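The top image shows five wheel-like things:
- (291,202): green look-alike, leave.
- (428,165): turquoise look-alike, leave.
- (143,239): wheel_c in the tray.
- (339,216): clear wheel with an orange core and a dark seal on top, so bearing up. It has to be flipped.
- (421,214): clear wheel with an open orange seat, so it's already the right way up.

The enlarged crops in the bottom row confirm the last two are the wheels to move. Next I'll fit the tray.

```bash
python3 - <<'E'
from h import *
for c in ['top','scene']:
    p,d=optics.grab_frame(c)
    m=optics.silhouettes(c,'tray')[0]['mask'];w=world(c,d,m)
    w=w[(w[:,2]<24)&(w[:,2]>-5)]
    print(c,cv2.minAreaRect(w[:,:2].astype(np.float32)))
    for s in optics.silhouettes(c,'wheel_a'):
        w=world(c,d,s['mask']);w=w[(w[:,2]>33)&(w[:,2]<50)]
        if len(w)>20: print(c,[round(x) for x in s['at']],cv2.minEnclosingCircle(w[:,:2].astype(np.float32)))
    w=world(c,d,d>0);w=w[(w[:,2]>150)&(w[:,2]<260)]
    if len(w): print('tall',np.percentile(w,[1,99],axis=0).round())
E
```

```text
top ((461.5477294921875, 247.23683166503906), (106.00936126708984, 302.0780944824219), 2.6772942543029785)
top [142, 244] ((467.29852294921875, 347.6370544433594), 30.46855926513672)
top [341, 217] ((510.75714111328125, -114.10711669921875), 29.97502899169922)
top [290, 204] ((546.91064453125, -3.131243944168091), 29.734922409057617)
top [427, 164] ((628.7959594726562, -336.59613037109375), 30.337703704833984)
top [420, 215] ((512.4422607421875, -315.83648681640625), 30.337251663208008)
tall [[ 94.  12. 151.]
 [528. 611. 179.]]
scene ((447.7135314941406, 259.5543518066406), (136.70799255371094, 331.4518737792969), 3.2795958518981934)
scene [388, 174] ((467.594970703125, 345.7745361328125), 30.3306884765625)
scene [121, 251] ((512.4642333984375, -314.8826599121094), 31.55195426940918)
scene [269, 224] ((548.12841796875, -4.110712051391602), 29.512306213378906)
scene [109, 291] ((630.3222045898438, -337.3329162597656), 29.99173355102539)
scene [219, 226] ((512.18896484375, -116.03141784667969), 29.549182891845703)
tall [[-457. -555.  151.]
 [ 541. 1305.  259.]]
```

Request:
send_rows --targets '[[[0, 0, 0, 0.1, -0.2, 0.15, -1], [0, 0, -0.09, 0.14, -0.2, 0.1, -1], [0, 0, -0.09, 0.14, -0.2, 0, -1], [0, 0, -0.09, 0.14, -0.2, 0, -1], [0, 0, -0.09, 0.14, -0.2, 0, -1], [0, 0, -0.09, 0.14, -0.2, 0, -1], [0, 0, -0.09, 0.14, -0.2, 0, -1], [0, 0, -0.09, 0.14, -0.2, 0, -1], [0, 0, -0.09, 0.14, -0.2, 0, -1], [0, 0, -0.09, 0.14, -0.2, 0, -1]]]' --grip_force 30

```text
time_s: 2.2
ee_pos: [401.4, 163.0, 261.1]
ee_rot: [179.9, -0.0, 93.5]
force: [1.1, 0.6, 0.4]
gripper_width: 91.3
gripper_force: 0.0
```

Request:
send_rows --targets '[[[0, 0, 0, 0.0555, -0.239, 0, -1], [0, 0, 0, 0.0555, -0.239, 0, -1], [0, 0, 0, 0.0555, -0.239, 0, -1], [0, 0, 0, 0.0555, -0.239, 0, -1], [0, 0, 0, 0.0555, -0.239, 0, -1], [0, 0, 0, 0.0555, -0.239, 0, -1], [0, 0, 0, 0.0555, -0.239, 0, -1], [0, 0, 0, 0.0555, -0.239, 0, -1], [0, 0, 0, 0.0555, -0.239, 0, -1], [0, 0, 0, 0.0555, -0.239, 0, -1], [0, 0, 0, 0, 0, -0.2, -1], [0, 0, 0, 0, 0, -0.2, -1]]]'

```text
time_s: 3.4
ee_pos: [512.4, -315.5, 180.4]
ee_rot: [179.8, 0.1, 93.7]
force: [0.5, 0.1, -0.6]
gripper_width: 91.1
gripper_force: 0.0
```

Request:
send_rows --targets '[[[0, 0, 0, 0, 0, -0.2, -1], [0, 0, 0, 0, 0, -0.2, -1], [0, 0, 0, 0, 0, -0.2, -1], [0, 0, 0, 0, 0, -0.15, -1], [0, 0, 0, 0, 0, -0.1, -1], [0, 0, 0, 0, 0, 0, 1], [0, 0, 0, 0, 0, 0, 1], [0, 0, 0, 0, 0, 0, 1], [0, 0, 0, 0, 0, 0, 1], [0, 0, 0, 0, 0, 0, 1], [0, 0, 0, 0, 0, 0, 1]]]' --grip_force 30

```text
time_s: 4.5
ee_pos: [512.3, -313.8, 12.3]
ee_rot: [179.9, 0.1, 93.9]
force: [-0.8, -0.2, 5.3]
gripper_width: 59.5
gripper_force: 30.0
```

Request:
send_rows --targets '[[[0, 0, 0, 0, 0, 0.1, 1], [0, 0, 0, 0, 0, 0.2, 1], [0, 0, 0, 0, 0, 0.2, 1]]]'

```text
time_s: 4.8
ee_pos: [511.0, -312.8, 111.2]
ee_rot: [-179.9, -0.1, 93.9]
force: [0.4, 0.2, -1.3]
gripper_width: 59.6
gripper_force: 30.0
```

Request:
send_rows --targets '[[[0, 0, 0, -0.0212, 0.2338, 0, 1], [0, 0, 0, -0.0212, 0.2338, 0, 1], [0, 0, 0, -0.0212, 0.2338, 0, 1], [0, 0, 0, -0.0212, 0.2338, 0, 1], [0, 0, 0, -0.0212, 0.2338, 0, 1], [0, 0, 0, -0.0212, 0.2338, 0, 1], [0, 0, 0, -0.0212, 0.2338, 0, 1], [0, 0, 0, -0.0212, 0.2338, 0, 1], [0, 0, 0, -0.0212, 0.2338, 0, 1], [0, 0, 0, -0.0212, 0.2338, 0, 1], [0, 0, 0, -0.0212, 0.2338, 0, 1], [0, 0, 0, -0.0212, 0.2338, 0, 1]]]'

```text
time_s: 6.0
ee_pos: [460.1, 249.8, 111.0]
ee_rot: [180.0, -0.0, 93.9]
force: [0.6, -1.0, -0.7]
gripper_width: 59.6
gripper_force: 30.0
```

Request:
send_rows --targets '[[[0, 0, 0, 0, 0, 0, 1], [0, 0, 0, 0, 0, 0, 1]]]'

```text
time_s: 6.2
ee_pos: [460.2, 248.5, 110.6]
ee_rot: [-180.0, 0.0, 94.0]
force: [0.2, -0.8, -0.6]
gripper_width: 59.3
gripper_force: 30.0
```

Request:
send_rows --targets '[[[0, 0, 0, 0.005, -0.005, -0.2, 1], [0, 0, 0, 0, 0, -0.175, 1], [0, 0, 0, 0, 0, -0.05, 1], [0, 0, 0, 0, 0, -0.02, 1], [0, 0, 0, 0, 0, -0.01, 1], [0, 0, 0, 0, 0, -0.01, 1], [0, 0, 0, 0, 0, 0, 1]]]'

```text
time_s: 6.9
ee_pos: [462.5, 247.0, 18.8]
ee_rot: [179.9, -0.0, 93.9]
force: [0.1, -0.1, -1.0]
gripper_width: 59.5
gripper_force: 30.0
```

Request:
send_rows --targets '[[[0, 0, 0, 0, 0, -0.006, 1], [0, 0, 0, 0, 0, -0.006, 1], [0, 0, 0, 0, 0, 0, 1]]]'

```text
time_s: 7.2
ee_pos: [462.2, 247.1, 16.3]
ee_rot: [179.9, -0.0, 93.9]
force: [0.1, -0.0, 5.5]
gripper_width: 59.4
gripper_force: 30.0
```

Request:
send_rows --targets '[[[0, 0, 0, 0, 0, 0, -0.45], [0, 0, 0, 0, 0, 0, -0.48], [0, 0, 0, 0, 0, 0, -0.48], [0, 0, 0, 0, 0, 0.05, -0.48], [0, 0, 0, 0, 0, 0.1, -0.48], [0, 0, 0, 0, 0, 0.2, -0.48], [0, 0, 0, 0, 0, 0.2, -1]]]'

```text
time_s: 7.9
ee_pos: [461.3, 246.6, 126.7]
ee_rot: [-179.9, 0.0, 93.9]
force: [0.8, 0.5, 0.5]
gripper_width: 72.8
gripper_force: 0.0
```

Request:
send_rows --targets '[[[0, 0, 0.0906, 0.0511, -0.2064, 0, -1], [0, 0, 0.0906, 0.0511, -0.2064, 0, -1], [0, 0, 0.0906, 0.0511, -0.2064, 0, -1], [0, 0, 0.0906, 0.0511, -0.2064, 0, -1], [0, 0, 0.0906, 0.0511, -0.2064, 0, -1], [0, 0, 0.0906, 0.0511, -0.2064, 0, -1], [0, 0, 0.0906, 0.0511, -0.2064, 0, -1], [0, 0, 0.0906, 0.0511, -0.2064, 0, -1], [0, 0, 0.0906, 0.0511, -0.2064, 0, -1]]]'

```text
time_s: 8.8
ee_pos: [552.9, -121.4, 126.1]
ee_rot: [180.0, 0.0, 166.6]
force: [1.1, 1.4, -0.4]
gripper_width: 91.2
gripper_force: 0.0
```

Request:
send_rows --targets '[[[0.0183, 0.0812, 0, 0, 0, -0.036, -1], [0.0183, 0.0812, 0, 0, 0, -0.036, -1], [0.0183, 0.0812, 0, 0, 0, -0.036, -1], [0.0183, 0.0812, 0, 0, 0, -0.036, -1], [0, 0, 0, 0, 0, 0, -1], [0, 0, 0, 0, 0, 0, -1]]]'

```text
time_s: 9.4
ee_pos: [552.6, -119.6, 96.0]
ee_rot: [-179.4, -30.0, 166.1]
force: [0.2, 0.1, 0.4]
gripper_width: 91.1
gripper_force: 0.0
```

```bash
python3 - <<'E'
from h import *
s=env.state();print(s['qpos'].round(1),s['ee_pos'].round(1),s['ee_rot'].round(1))
print(Ro.from_euler('xyz',s['ee_rot'],degrees=True).as_matrix().round(3))
p,_=optics.grab_frame('wrist');q,_=optics.grab_frame('top')
a=cv2.resize(q[205:285,110:270],(560,280),interpolation=cv2.INTER_CUBIC)
save('w1.png',cv2.resize(np.vstack([p,a]),(480,600)))
E
```

```text
[-13.2  39.1  78.   -0.3  92.8 -89.4] [ 552.6 -119.6   96. ] [-179.4  -30.   166.1]
[[-0.841  0.235 -0.487]
 [ 0.208  0.972  0.11 ]
 [ 0.499 -0.009 -0.866]]
```

View pics/w1.png

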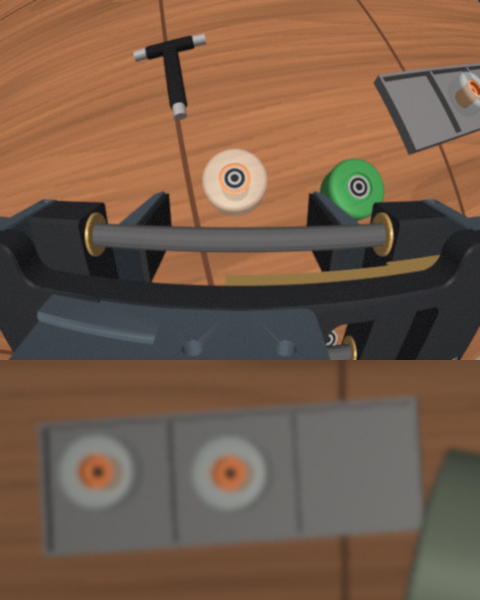

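Request:
send_rows --targets '[[[0, 0, 0, -0.06, 0.0075, -0.105, -1], [0, 0, 0, -0.06, 0.0075, -0.105, -1], [0, 0, 0, -0.06, 0.0075, -0.105, -1], [0, 0, 0, -0.06, 0.0075, -0.105, -1], [0, 0, 0, 0, 0, 0, -1], [0, 0, 0, 0, 0, 0, 1], [0, 0, 0, 0, 0, 0, 1], [0, 0, 0, 0, 0, 0, 1], [0, 0, 0, 0, 0, 0, 1], [0, 0, 0, 0, 0, 0, 1], [0, 0, 0, 0, 0, 0, 1]]]' --grip_force 35

```text
time_s: 10.6
ee_pos: [505.5, -113.4, 13.2]
ee_rot: [-179.4, -29.9, 166.1]
force: [0.6, 0.2, 5.1]
gripper_width: 59.1
gripper_force: 35.0
```

Request:
send_rows --targets '[[[0, 0, 0, 0, 0, 0.1, 1], [0, 0, 0, 0, 0, 0.15, 1], [0, 0, -0.061, -0.02, -0.18, 0.1, 1], [0, 0, -0.061, -0.02, -0.18, 0.1, 1], [0, 0, 0, -0.02, -0.18, 0.05, 1], [0, 0, 0, 0, 0, 0, 1], [0, 0, 0, 0, 0, 0, 1]]]'

```text
time_s: 11.3
ee_pos: [492.4, -222.1, 112.0]
ee_rot: [-179.4, -30.0, 155.0]
force: [0.4, 0.5, -1.4]
gripper_width: 59.4
gripper_force: 35.0
```

Request:
send_rows --targets '[[[-0.0378, -0.0826, 0, 0, 0, 0, 1], [-0.0378, -0.0826, 0, 0, 0, 0, 1], [-0.0378, -0.0826, 0, 0, 0, 0, 1], [-0.0378, -0.0826, 0, 0, 0, 0, 1], [-0.0378, -0.0826, 0, 0, 0, 0, 1], [-0.0378, -0.0826, 0, 0, 0, 0, 1], [-0.0378, -0.0826, 0, 0, 0, 0, 1], [-0.0378, -0.0826, 0, 0, 0, 0, 1], [-0.0378, -0.0826, 0, 0, 0, 0, 1], [-0.0378, -0.0826, 0, 0, 0, 0, 1], [-0.0378, -0.0826, 0, 0, 0, 0, 1], [0, 0, 0, 0, 0, 0, 1]]]'

```text
time_s: 12.5
ee_pos: [496.0, -217.1, 142.7]
ee_rot: [177.9, 39.3, 154.1]
force: [1.0, -0.9, -1.9]
gripper_width: 59.2
gripper_force: 35.0
```

```bash
python3 - <<'E'
from h import *
s=env.state();print(s['qpos'].round(1),s['ee_pos'].round(1),s['ee_rot'].round(1))
print(Ro.from_euler('xyz',s['ee_rot'],degrees=True).as_matrix().round(3))
p,_=optics.grab_frame('scene');q,_=optics.grab_frame('wrist')
a=cv2.resize(p[130:270,90:290],(560,392),interpolation=cv2.INTER_CUBIC)
save('s2.png',cv2.resize(np.vstack([a,q]),(414,600)))
E
```

```text
[ -26.3    6.5  131.3   38.4    3.8 -128.6] [ 496.  -217.1  142.7] [177.9  39.3 154.1]
[[-0.696  0.416  0.585]
 [ 0.338  0.909 -0.244]
 [-0.633  0.028 -0.774]]
```

View pics/s2.png

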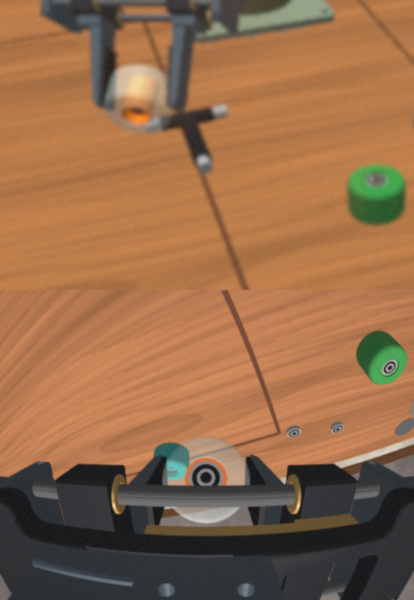

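Outward tilt is limited because j5 bottomed out. I'll turn back, lay the wheel down in this free spot, and regrasp it at about 55° inward.

Request:
send_rows --targets '[[[0.0355, 0.0776, 0, 0, 0, 0, 1], [0.0355, 0.0776, 0, 0, 0, 0, 1], [0.0355, 0.0776, 0, 0, 0, 0, 1], [0.0355, 0.0776, 0, 0, 0, 0, 1], [0.0355, 0.0776, 0, 0, 0, 0, 1], [0.0355, 0.0776, 0, 0, 0, 0, 1], [0.0355, 0.0776, 0, 0, 0, 0, 1], [0.0355, 0.0776, 0, 0, 0, 0, 1], [0.0355, 0.0776, 0, 0, 0, 0, 1], [0, 0, 0, 0, 0, -0.1, 1], [0, 0, 0, 0, 0, -0.1, 1], [0, 0, 0, 0, 0, 0, 1]]]'

```text
time_s: 13.8
ee_pos: [503.1, -208.7, 99.6]
ee_rot: [177.3, -23.5, 154.4]
force: [0.2, 0.4, -1.8]
gripper_width: 59.4
gripper_force: 35.0
```

```bash
python3 - <<'E'
from h import *
s=env.state();print(s['qpos'].round(1),s['ee_pos'].round(1),s['ee_rot'].round(1))
print(Ro.from_euler('xyz',s['ee_rot'],degrees=True).as_matrix().round(3))
E
```

```text
[-25.4  33.5  85.9   2.8  84.1 -90.2] [ 503.1 -208.7   99.6] [177.3 -23.5 154.4]
[[-0.828  0.448 -0.338]
 [ 0.396  0.893  0.214]
 [ 0.398  0.043 -0.916]]
```

Request:
send_rows --targets '[[[0.006, 0.078, 0, 0, 0, -0.1, 1], [0, 0, 0, 0, 0, -0.15, 1], [0, 0, 0, 0, 0, -0.1, 1], [0, 0, 0, 0, 0, -0.05, 1], [0, 0, 0, 0, 0, 0, 1]]]'

```text
time_s: 14.3
ee_pos: [504.3, -208.6, 22.7]
ee_rot: [-180.0, -29.7, 153.2]
force: [-0.4, 0.5, -0.9]
gripper_width: 59.2
gripper_force: 35.0
```

Request:
send_rows --targets '[[[0, 0, 0, 0, 0, -0.02, 1], [0, 0, 0, 0, 0, -0.015, 1], [0, 0, 0, 0, 0, -0.01, 1], [0, 0, 0, 0, 0, 0, 1]]]'

```text
time_s: 14.7
ee_pos: [505.0, -208.7, 14.7]
ee_rot: [179.9, -29.5, 153.3]
force: [-0.3, -0.1, -1.9]
gripper_width: 59.3
gripper_force: 35.0
```

Request:
send_rows --targets '[[[0, 0, 0, 0, 0, -0.007, 1], [0, 0, 0, 0, 0, 0, -1], [0, 0, 0, 0, 0, 0, -1], [0, 0, 0, 0, 0, 0, -1], [0.0416, 0.0827, 0, -0.0067, 0.0034, 0.007, -1], [0.0416, 0.0827, 0, -0.0067, 0.0034, 0.007, -1], [0.0416, 0.0827, 0, -0.0067, 0.0034, 0.007, -1], [0, 0, 0, 0, 0, 0, -1]]]'

```text
time_s: 15.5
ee_pos: [501.1, -206.7, 13.9]
ee_rot: [179.9, -55.1, 153.3]
force: [1.7, -0.4, 2.3]
gripper_width: 91.0
gripper_force: 1.0
```

```bash
python3 - <<'E'
from h import *
s=env.state();print(s['qpos'].round(1),s['ee_pos'].round(1),s['ee_rot'].round(1),s['force'].round(1))
p,_=optics.grab_frame('scene');q,_=optics.grab_frame('wrist')
a=cv2.resize(p[130:270,90:290],(560,392),interpolation=cv2.INTER_CUBIC)
save('s3.png',cv2.resize(np.vstack([a,q]),(414,600)))
E
```

```text
[-24.7  56.2  69.3   1.9 109.5 -88.2] [ 501.1 -206.7   13.9] [179.9 -55.1 153.3] [ 1.7 -0.4  2.3]
```

View pics/s3.png

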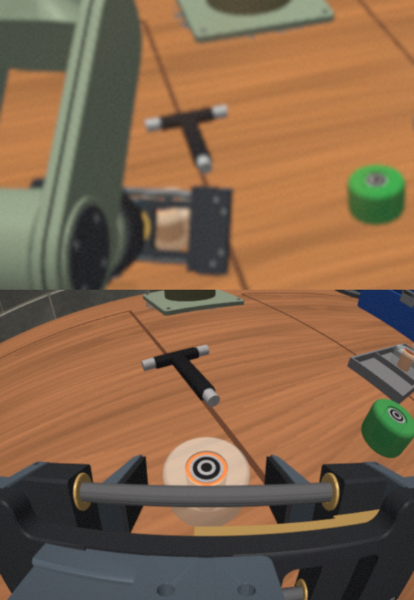

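```bash
python3 - <<'E'
from h import *
from scipy.optimize import least_squares,fsolve
P=np.array([[18.31,89.64,180,575,214],[39.1,78,210,565.4,96],[33.5,85.9,203.5,545,99.6],[56.2,69.3,235,542,13.9],[6.5,131.3,140.7,541,142.7]])
def fk(p,q2,q3,s):
    a,d,L1,L2,L3,e=p;A,B,C=np.deg2rad([q2,q2+q3,s])
    return np.array([a+L1*np.sin(A)+L2*np.sin(B)+e*np.cos(B)+L3*np.sin(C),d+L1*np.cos(A)+L2*np.cos(B)-e*np.sin(B)+L3*np.cos(C)])
f=least_squares(lambda p:np.concatenate([fk(p,*r[:3])-r[3:] for r in P]),[0,200,300,300,250,0]);print(f.x.round(),f.fun.round(1))
for r in [540,580,620,660,700]:
  for s in (145,150,155):
    z=30+14*np.cos(np.deg2rad(s))
    q=fsolve(lambda q:fk(f.x,q[0],q[1],s)-[r,z],[40,90]);print(r,s,q.round(),'q5',round(s-q.sum(),1),np.abs(fk(f.x,*q,s)-[r,z]).max().round(1))
for r in [540,580,620]:
  for s in (240,245,250):
    q=fsolve(lambda q:fk(f.x,q[0],q[1],s)-[r,25],[50,70]);print(r,s,q.round(),'q5',round(s-q.sum(),1))
E
```

```text
[ -0. 140. 592. 417. 336.  25.] [ 0.2 -0.   0.3  0.3 -0.8 -0.4  0.3  0.1  0.  -0. ]
540 145 [ 22. 137.] q5 -13.4 0.0
540 150 [ 21. 133.] q5 -3.7 0.0
540 155 [ 21. 129.] q5 5.4 0.0
580 145 [ 24. 132.] q5 -10.3 0.0
580 150 [ 23. 128.] q5 -0.9 0.0
580 155 [ 23. 124.] q5 8.0 0.0
620 145 [ 26. 127.] q5 -7.2 0.0
620 150 [ 25. 123.] q5 2.0 0.0
620 155 [ 25. 119.] q5 10.8 0.0
660 145 [ 28. 121.] q5 -4.1 0.0
660 150 [ 28. 118.] q5 4.9 0.0
660 155 [ 28. 113.] q5 13.6 0.0
700 145 [ 30. 116.] q5 -1.0 0.0
700 150 [ 30. 112.] q5 7.9 0.0
700 155 [ 30. 108.] q5 16.6 0.0
540 240 [58. 67.] q5 115.1
540 245 [61. 64.] q5 119.8
540 250 [64. 62.] q5 124.4
580 240 [62. 58.] q5 120.2
580 245 [64. 55.] q5 125.3
580 250 [67. 53.] q5 130.1
620 240 [66. 48.] q5 126.1
620 245 [69. 45.] q5 131.5
620 250 [72. 42.] q5 136.8
```

Request:
send_rows --targets '[[[0, 0, 0, 0, 0, 0.02, -1], [0, 0, 0, 0, 0, 0, 1], [0, 0, 0, 0, 0, 0, 1], [0, 0, 0, 0, 0, 0, 1], [0, 0, 0, 0, 0, 0, 1], [0, 0, 0, 0, 0, 0, 1], [0, 0, 0, 0, 0, 0, 1]]]' --grip_force 35

```text
time_s: 16.3
ee_pos: [500.8, -206.4, 21.5]
ee_rot: [179.9, -54.6, 153.3]
force: [0.2, 0.2, 2.3]
gripper_width: 59.5
gripper_force: 35.0
```

Request:
send_rows --targets '[[[0, 0, 0, 0, 0, 0.1, 1], [0, 0, 0, 0.03, -0.015, 0.2, 1], [0, 0, 0, 0.03, -0.015, 0.2, 1]]]'

```text
time_s: 16.6
ee_pos: [512.7, -212.5, 122.8]
ee_rot: [179.9, -54.6, 153.3]
force: [-0.1, -1.2, -1.3]
gripper_width: 59.0
gripper_force: 35.0
```

Request:
send_rows --targets '[[[-0.0399, -0.0794, 0, 0, 0, 0, 1], [-0.0399, -0.0794, 0, 0, 0, 0, 1], [-0.0399, -0.0794, 0, 0, 0, 0, 1], [-0.0399, -0.0794, 0, 0, 0, 0, 1], [-0.0399, -0.0794, 0, 0, 0, 0, 1], [-0.0399, -0.0794, 0, 0, 0, 0, 1], [-0.0399, -0.0794, 0, 0, 0, 0, 1], [-0.0399, -0.0794, 0, 0, 0, 0, 1], [-0.0399, -0.0794, 0, 0, 0, 0, 1], [-0.0399, -0.0794, 0, 0, 0, 0, 1], [0, 0, 0, 0, 0, 0, 1]]]'

```text
time_s: 17.7
ee_pos: [505.1, -209.1, 118.1]
ee_rot: [179.9, 24.8, 153.3]
force: [-1.3, 0.5, -2.7]
gripper_width: 59.5
gripper_force: 35.0
```

```bash
python3 - <<'E'
from h import *
s=env.state();print(s['qpos'].round(1),s['ee_pos'].round(1),s['ee_rot'].round(1),s['force'].round(1))
E
```

```text
[-22.7  11.1 121.   -4.   23.3 -82.8] [ 505.1 -209.1  118.1] [179.9  24.8 153.3] [-1.3  0.5 -2.7]
```

Request:
send_rows --targets '[[[0, 0, 0, 0, 0, -0.15, 1], [0, 0, 0, 0, 0, -0.15, 1], [0, 0, 0, 0, 0, -0.1, 1], [0, 0, 0, 0, 0, -0.03, 1], [0, 0, 0, 0, 0, 0, 1]]]'

```text
time_s: 18.2
ee_pos: [514.0, -213.3, 35.0]
ee_rot: [179.9, 25.3, 153.3]
force: [-0.6, -0.3, -1.5]
gripper_width: 59.4
gripper_force: 35.0
```

Request:
send_rows --targets '[[[0, 0, 0, 0, 0, -0.02, 1], [0, 0, 0, 0, 0, -0.01, 1], [0, 0, 0, 0, 0, 0, 1]]]'

```text
time_s: 18.5
ee_pos: [513.2, -212.7, 29.7]
ee_rot: [179.9, 25.5, 153.3]
force: [-0.0, -0.1, -1.7]
gripper_width: 59.4
gripper_force: 35.0
```

Request:
send_rows --targets '[[[0, 0, 0, 0, 0, -0.02, 1], [0, 0, 0, 0, 0, -0.01, 1], [0, 0, 0, 0, 0, 0, 1]]]'

```text
time_s: 18.8
ee_pos: [512.9, -212.5, 23.0]
ee_rot: [179.9, 25.4, 153.3]
force: [-0.3, 0.6, -1.4]
gripper_width: 59.2
gripper_force: 35.0
```

```bash
python3 - <<'E'
from h import *
s=env.state();print(s['qpos'].round(1),s['ee_pos'].round(1),s['ee_rot'].round(1),s['force'].round(1))
p,_=optics.grab_frame('scene');q,_=optics.grab_frame('wrist')
a=cv2.resize(p[170:270,130:270],(560,400),interpolation=cv2.INTER_CUBIC)
save('s4.png',cv2.resize(np.vstack([a,q]),(414,600)))
E
```

```text
[-22.8  20.9 127.  -13.    6.9 -73.5] [ 512.9 -212.5   23. ] [179.9  25.4 153.3] [-0.3  0.6 -1.4]
```

View pics/s4.png

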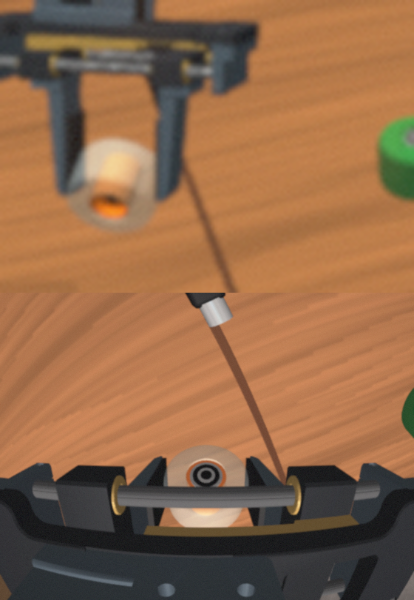

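Request:
send_rows --targets '[[[0, 0, 0, 0, 0, -0.02, 1], [0, 0, 0, 0, 0, -0.01, 1], [0, 0, 0, 0, 0, 0, 1]]]'

```text
time_s: 19.2
ee_pos: [514.8, -213.3, 21.3]
ee_rot: [179.8, 25.9, 153.3]
force: [-12.6, 4.7, 30.0]
gripper_width: 59.2
gripper_force: 35.0
```

Request:
send_rows --targets '[[[0, 0, 0, 0, 0, 0.01, 1], [0, 0, 0, 0, 0, 0, -0.5], [0, 0, 0, 0, 0, 0, -0.5], [0, 0, 0, 0, 0, 0, -0.5], [0, 0, 0, 0, 0, 0, -0.5]]]'

```text
time_s: 19.7
ee_pos: [512.8, -212.4, 18.8]
ee_rot: [179.9, 25.4, 153.3]
force: [0.0, -0.3, 0.5]
gripper_width: 68.2
gripper_force: 0.0
```

```bash
python3 - <<'E'
from h import *
s=env.state();print(s['qpos'].round(1),s['ee_pos'].round(1),s['ee_rot'].round(1),s['force'].round(1),s['gripper_width'])
p,d=optics.grab_frame('scene');q,_=optics.grab_frame('wrist')
for c in optics.silhouettes('scene','wheel_a'):
    w=world('scene',d,c['mask']);print(np.round(c['at']),np.percentile(w,[3,97],axis=0).round())
a=cv2.resize(p[170:270,130:270],(560,400),interpolation=cv2.INTER_CUBIC)
save('s5.png',cv2.resize(np.vstack([a,q]),(414,600)))
E
```

```text
[-22.8  21.4 127.2 -14.4   6.2 -72.1] [ 512.8 -212.4   18.8] [179.9  25.4 153.3] [ 0.  -0.3  0.5] 68.21079299478467
[170. 236.] [[ 494. -242.   -1.]
 [ 539. -185.   59.]]
[110. 290.] [[ 607. -363.    3.]
 [ 658. -310.   40.]]
[271. 226.] [[527. -32.   5.]
 [575.  19.  40.]]
[356. 183.] [[442. 214.   4.]
 [492. 268.  44.]]
[390. 174.] [[446. 318.   8.]
 [495. 368.  44.]]
```

View pics/s5.png

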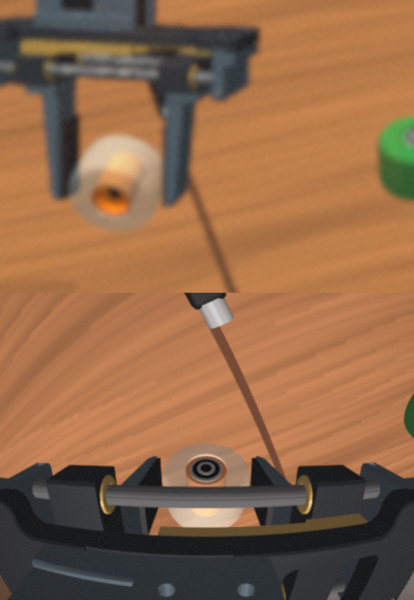

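```bash
python3 - <<'E'
from h import *
p,d=optics.grab_frame('scene')
r=np.array([.893,-.449,0]);t=np.array([.449,.893,0])
c=[x for x in optics.silhouettes('scene','wheel_a') if abs(x['at'][0]-170)<8][0]
w=world('scene',d,cv2.erode(c['mask'].astype(np.uint8),np.ones((2,2)))>0)
print('r pct',np.percentile(w@r,[1,5,25,50,75,95,99]).round(1),'t',np.percentile(w@t,[1,50,99]).round(1))
m=w[w[:,2]>53];print('top pts r',np.percentile(m@r,[2,10,50,90,98]).round(1),'t',np.median(m@t).round(1))
# lean: face plane fit
f=w[w@r>np.percentile(w@r,95)-12]
for lo in (5,20,35,48):
    b=w[(w[:,2]>lo)&(w[:,2]<lo+10)];print(lo,np.percentile(b@r,[50,90]).round(1))
tcp=env.state()['ee_pos'];print('tcp r,t',tcp@r,tcp@t)
E
```

```text
r pct [539.2 543.5 559.7 568.6 570.7 572.2 573.1] t [16.6 45.3 69.6]
top pts r [539.2 543.3 558.  569.9 571.6] t 43.6
5 [570.8 572.1]
20 [568.9 571.6]
35 [569.5 572. ]
48 [562.  571.1]
tcp r,t 553.3967780037151 40.54562913575522
```

Request:
send_rows --targets '[[[0, 0, 0, 0, 0, 0, -0.75], [0.0409, 0.0814, 0, -0.0045, 0.0023, 0.0024, -0.75], [0.0409, 0.0814, 0, -0.0045, 0.0023, 0.0024, -0.75], [0.0409, 0.0814, 0, -0.0045, 0.0023, 0.0024, -0.75], [0.0409, 0.0814, 0, -0.0045, 0.0023, 0.0024, -0.75], [0.0409, 0.0814, 0, -0.0045, 0.0023, 0.0024, -0.75], [0, 0, 0, 0, 0, 0, -0.75]]]'

```text
time_s: 20.65
ee_pos: [511.4, -213.1, 19.5]
ee_rot: [-179.9, -14.8, 153.2]
force: [-0.8, 0.1, 0.0]
gripper_width: 79.8
gripper_force: 0.0
```

```bash
cat > st.py <<'E'
from h import *
s=env.state();r=np.array([.893,-.449,0]);t=np.array([.449,.893,0])
p=s['ee_pos'];print(s['qpos'].round(1),'r,t,z',(p@r).round(1),(p@t).round(1),p[2].round(1),s['ee_rot'].round(1),s['force'].round(1),s['gripper_width'].round(1))
E
python3 st.py
```

```text
Traceback (most recent call last):
  File "st.py", line 3, in <module>
    p=s['ee_pos'];print(s['qpos'].round(1),'r,t,z',(p@r).round(1),(p@t).round(1),p[2].round(1),s['ee_rot'].round(1),s['force'].round(1),s['gripper_width'].round(1))
                                                                                                                                        ^^^^^^^^^^^^^^^^^^^^^^^^
AttributeError: 'float' object has no attribute 'round'
```

Request:
send_rows --targets '[[[0.0416, 0.0827, 0, -0.0067, 0.0053, 0.0038, -0.75], [0.0416, 0.0827, 0, -0.0067, 0.0053, 0.0038, -0.75], [0.0416, 0.0827, 0, -0.0067, 0.0053, 0.0038, -0.75], [0.0416, 0.0827, 0, -0.0067, 0.0053, 0.0038, -0.75], [0.0416, 0.0827, 0, -0.0067, 0.0053, 0.0038, -0.75], [0.0416, 0.0827, 0, -0.0067, 0.0053, 0.0038, -0.75], [0, 0, 0, 0, 0, 0, -0.75]]]'

```text
time_s: 21.35
ee_pos: [498.4, -204.3, 19.4]
ee_rot: [-179.8, -65.3, 153.2]
force: [-0.3, -0.8, -0.7]
gripper_width: 80.0
gripper_force: 0.0
```

```bash
sed -i "s/s\['gripper_width'\].round(1)/s['gripper_width']/" st.py; python3 st.py; python3 - <<'E'
from h import *
q,_=optics.grab_frame('wrist');save('s6.png',q)
E
```

```text
[-24.6  61.4  64.4   2.1 119.5 -88.1] r,t,z 536.8 41.4 19.4 [-179.8  -65.3  153.2] [-0.3 -0.8 -0.7] 80.0328551385731
```

View pics/s6.png

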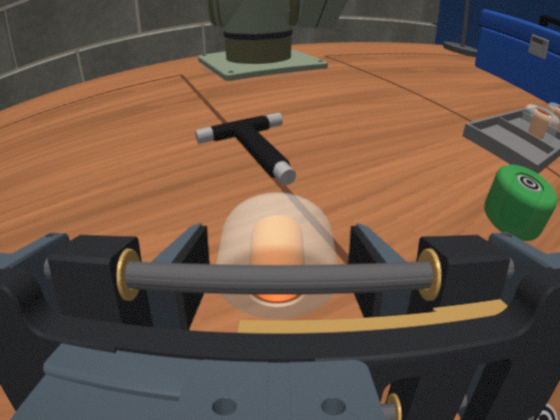

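Request:
send_rows --targets '[[[0, 0, 0, 0.0245, -0.0125, 0.0235, -0.75], [0, 0, 0, 0, 0, 0, -0.75], [0, 0, 0, 0, 0, 0, 1], [0, 0, 0, 0, 0, 0, 1], [0, 0, 0, 0, 0, 0, 1], [0, 0, 0, 0, 0, 0, 1], [0, 0, 0, 0, 0, 0, 1], [0, 0, 0, 0, 0, 0.1, 1], [0, 0, 0, 0, 0, 0.2, 1], [0, 0, 0, 0, 0, 0.2, 1], [0, 0, 0, 0, 0, 0, 1]]]' --grip_force 35

```text
time_s: 22.5
ee_pos: [506.5, -208.1, 135.9]
ee_rot: [-179.9, -64.2, 153.3]
force: [0.4, 0.7, -1.4]
gripper_width: 59.2
gripper_force: 35.0
```

Request:
send_rows --targets '[[[-0.0408, -0.0812, 0, 0.01, -0.005, 0, 1], [-0.0408, -0.0812, 0, 0.01, -0.005, 0, 1], [-0.0408, -0.0812, 0, 0.01, -0.005, 0, 1], [-0.0408, -0.0812, 0, 0.01, -0.005, 0, 1], [-0.0408, -0.0812, 0, 0.01, -0.005, 0, 1], [-0.0408, -0.0812, 0, 0.01, -0.005, 0, 1], [-0.0408, -0.0812, 0, 0.01, -0.005, 0, 1], [-0.0408, -0.0812, 0, 0.01, -0.005, 0, 1], [-0.0408, -0.0812, 0, 0, 0, 0, 1], [-0.0408, -0.0812, 0, 0, 0, 0, 1], [-0.0408, -0.0812, 0, 0, 0, 0, 1], [0, 0, 0, 0, 0, 0, 1]]]'

```text
time_s: 23.7
ee_pos: [512.7, -211.8, 125.9]
ee_rot: [-179.9, 24.4, 153.3]
force: [-1.4, -0.8, -2.2]
gripper_width: 59.4
gripper_force: 35.0
```

```bash
python3 st.py
```

```text
[-22.5  11.2 119.2  -4.2  25.3 -82.4] r,t,z 552.9 41.0 125.9 [-179.9   24.4  153.3] [-1.4 -0.8 -2.2] 59.35727444966974
```

Request:
send_rows --targets '[[[0, 0, 0, 0, 0, -0.2, 1], [0, 0, 0, 0, 0, -0.2, 1], [0, 0, 0, 0, 0, -0.1, 1], [0, 0, 0, 0, 0, -0.02, 1], [0, 0, 0, 0, 0, -0.01, 1], [0, 0, 0, 0, 0, 0, 1]]]'

```text
time_s: 24.3
ee_pos: [522.6, -216.4, 25.5]
ee_rot: [-180.0, 25.3, 153.3]
force: [1.3, 0.3, -1.2]
gripper_width: 59.3
gripper_force: 35.0
```

Request:
send_rows --targets '[[[0, 0, 0, 0, 0, -0.015, 1], [0, 0, 0, 0, 0, -0.01, 1], [0, 0, 0, 0, 0, 0, 1]]]'

```text
time_s: 24.6
ee_pos: [521.1, -215.6, 19.7]
ee_rot: [-180.0, 25.2, 153.3]
force: [-0.5, 0.2, -2.4]
gripper_width: 59.4
gripper_force: 35.0
```

Request:
send_rows --targets '[[[0, 0, 0, 0, 0, -0.01, 1], [0, 0, 0, 0, 0, -0.01, 1], [0, 0, 0, 0, 0, 0, 1]]]'

```text
time_s: 24.9
ee_pos: [520.8, -215.4, 15.1]
ee_rot: [-180.0, 25.1, 153.3]
force: [0.2, -0.2, -1.1]
gripper_width: 59.0
gripper_force: 35.0
```

Request:
send_rows --targets '[[[0, 0, 0, 0, 0, -0.007, 1], [0, 0, 0, 0, 0, 0, 1]]]'

```text
time_s: 25.1
ee_pos: [520.9, -215.5, 13.8]
ee_rot: [-180.0, 25.1, 153.3]
force: [0.1, 0.2, -2.3]
gripper_width: 59.3
gripper_force: 35.0
```

Request:
send_rows --targets '[[[0, 0, 0, 0, 0, -0.007, 1], [0, 0, 0, 0, 0, 0, 1]]]'

```text
time_s: 25.3
ee_pos: [521.2, -215.6, 13.2]
ee_rot: [-180.0, 25.2, 153.3]
force: [-2.8, 1.7, 3.8]
gripper_width: 59.3
gripper_force: 35.0
```

Request:
send_rows --targets '[[[0, 0, 0, 0, 0, -0.006, 1], [0, 0, 0, 0, 0, 0, 1]]]'

```text
time_s: 25.5
ee_pos: [521.2, -215.6, 13.1]
ee_rot: [-180.0, 25.3, 153.3]
force: [-8.2, 2.8, 15.5]
gripper_width: 59.5
gripper_force: 35.0
```

Request:
send_rows --targets '[[[0, 0, 0, 0, 0, 0.005, 1], [0, 0, 0, 0, 0, 0, -1], [0, 0, 0, 0, 0, 0, -1], [0, 0, 0, 0, 0, 0, -1], [0.0421, 0.0837, 0, -0.009, 0.0045, 0.002, -1], [0.0421, 0.0837, 0, -0.009, 0.0045, 0, -1], [0.0421, 0.0837, 0, -0.009, 0.0045, 0, -1], [0, 0, 0, 0, 0, 0, -1]]]'

```text
time_s: 26.3
ee_pos: [520.3, -217.1, 12.8]
ee_rot: [-179.7, 1.3, 153.2]
force: [-0.3, -0.4, 0.3]
gripper_width: 91.0
gripper_force: 0.0
```

```bash
python3 st.py; python3 - <<'E'
from h import *
p,d=optics.grab_frame('scene')
for c in optics.silhouettes('scene','wheel_a'):
    w=world('scene',d,c['mask']);w=w[w[:,2]>33];print(np.round(c['at']),cv2.minEnclosingCircle(w[:,:2].astype(np.float32)),w[:,2].max())
E
```

```text
[-23.6  28.2 106.9  -0.6  43.6 -86.3] r,t,z 562.1 39.7 12.8 [-179.7    1.3  153.2] [-0.3 -0.4  0.3] 91.02187921901312
[386. 174.] ((467.8705749511719, 346.0613708496094), 29.77830696105957) 45.862133003788855
[356. 183.] ((465.987548828125, 240.57147216796875), 28.985088348388672) 45.776339349589556
[109. 290.] ((629.9400024414062, -336.917724609375), 30.009233474731445) 41.62904537182644
[171. 242.] ((524.1735229492188, -216.9319610595703), 29.84675407409668) 41.582038031141245
[270. 223.] ((547.17431640625, -4.710402488708496), 30.02872657775879) 41.48062906612303
```

Request:
send_rows --targets '[[[0.0065, 0.0129, 0, 0.015, 0.002, 0, -1], [0, 0, 0, 0, 0, 0, 1], [0, 0, 0, 0, 0, 0, 1], [0, 0, 0, 0, 0, 0, 1], [0, 0, 0, 0, 0, 0, 1], [0, 0, 0, 0, 0, 0, 1], [0, 0, 0, 0, 0, 0, 1]]]' --grip_force 30

```text
time_s: 27.1
ee_pos: [517.9, -214.1, 12.2]
ee_rot: [-179.6, -0.4, 153.2]
force: [-2.1, 0.7, 0.6]
gripper_width: 59.2
gripper_force: 30.0
```

Request:
send_rows --targets '[[[0, 0, 0, 0, 0, 0.1, 1], [0, 0, 0, 0, 0, 0.2, 1], [0, 0, 0, 0, 0, 0.2, 1], [0, 0, -0.084, -0.0317, 0.2028, 0, 1], [0, 0, -0.084, -0.0317, 0.2028, 0, 1], [0, 0, -0.084, -0.0317, 0.2028, 0, 1], [0, 0, -0.084, -0.0317, 0.2028, 0, 1], [0, 0, -0.084, -0.0317, 0.2028, 0, 1], [0, 0, -0.084, -0.0317, 0.2028, 0, 1], [0, 0, -0.084, -0.0317, 0.2028, 0, 1], [0, 0, -0.084, -0.0317, 0.2028, 0, 1], [0, 0, 0, -0.0317, 0.2028, 0, 1]]]'

```text
time_s: 28.3
ee_pos: [460.8, 152.2, 112.1]
ee_rot: [-179.7, -0.3, 92.6]
force: [0.2, -0.0, -2.1]
gripper_width: 59.2
gripper_force: 30.0
```

Request:
send_rows --targets '[[[0, 0, 0, 0, 0, 0, 1], [0, 0, 0, 0, 0, 0, 1]]]'

```text
time_s: 28.5
ee_pos: [461.0, 151.2, 111.9]
ee_rot: [-179.6, -0.3, 92.9]
force: [0.2, -0.4, -1.7]
gripper_width: 59.1
gripper_force: 30.0
```

Request:
send_rows --targets '[[[0, 0, 0, 0.025, -0.015, -0.2, 1], [0, 0, 0, 0, 0, -0.175, 1], [0, 0, 0, 0, 0, -0.05, 1], [0, 0, 0, 0, 0, -0.02, 1], [0, 0, 0, 0, 0, -0.01, 1], [0, 0, 0, 0, 0, -0.008, 1], [0, 0, 0, 0, 0, 0, 1]]]'

```text
time_s: 29.2
ee_pos: [467.2, 147.8, 20.6]
ee_rot: [-179.8, -0.4, 92.7]
force: [0.2, 0.1, -1.9]
gripper_width: 59.8
gripper_force: 30.0
```

Request:
send_rows --targets '[[[0, 0, 0, 0, 0, -0.006, 1], [0, 0, 0, 0, 0, -0.005, 1], [0, 0, 0, 0, 0, 0, 1]]]'

```text
time_s: 29.5
ee_pos: [466.3, 147.8, 17.6]
ee_rot: [-179.7, -0.3, 92.8]
force: [-0.1, 0.1, -1.5]
gripper_width: 59.5
gripper_force: 30.0
```

Request:
send_rows --targets '[[[0, 0, 0, 0, 0, -0.005, 1], [0, 0, 0, 0, 0, -0.003, 1], [0, 0, 0, 0, 0, 0, 1]]]'

```text
time_s: 29.8
ee_pos: [466.4, 147.8, 16.2]
ee_rot: [-179.7, -0.3, 92.7]
force: [-1.2, -1.1, 3.2]
gripper_width: 59.5
gripper_force: 30.0
```

Request:
send_rows --targets '[[[0, 0, 0, 0, 0, 0, -0.45], [0, 0, 0, 0, 0, 0, -0.48], [0, 0, 0, 0, 0, 0, -0.48], [0, 0, 0, 0, 0, 0.05, -0.48], [0, 0, 0, 0, 0, 0.1, -0.48], [0, 0, 0, 0, 0, 0.2, -0.48], [0, 0, 0, 0, 0, 0.25, -1], [0, 0, 0, 0, 0, 0.25, -1], [0, 0, 0, 0, -0.2, 0.1, -1], [0, 0, 0, 0, -0.2, 0, -1], [0, 0, 0, 0, -0.2, 0, -1], [0, 0, 0, 0, -0.2, 0, -1]]]'

```text
time_s: 31.0
ee_pos: [466.1, -13.6, 206.9]
ee_rot: [-179.7, -0.3, 92.8]
force: [0.9, 0.9, -0.8]
gripper_width: 91.4
gripper_force: 0.0
```

Request:
send_rows --targets '[[[0, 0, 0, 0, -0.2, 0, -1], [0, 0, 0, 0, -0.2, 0, -1], [0, 0, 0, 0, -0.2, 0, -1], [0, 0, 0, 0, -0.2, 0, -1], [0, 0, 0, 0, 0, 0, -1]]]'

```text
time_s: 31.5
ee_pos: [466.3, -176.3, 206.4]
ee_rot: [-179.7, -0.2, 92.5]
force: [0.3, 0.4, 0.2]
gripper_width: 91.2
gripper_force: 0.0
```

```bash
python3 - <<'E'
from h import *
q,d=optics.grab_frame('top');p,_=optics.grab_frame('scene')
for c in optics.silhouettes('top','wheel_a'):
    w=world('top',d,c['mask'])
    w=w[(w[:,2]>33)&(w[:,2]<52)]
    if len(w)>20: print(np.round(c['at']),cv2.minEnclosingCircle(w[:,:2].astype(np.float32)))
save('f.png',np.vstack([cv2.resize(q[120:320,100:500],(560,280)),cv2.resize(p[150:300,100:430],(560,255))]))
E
```

```text
[426. 165.] ((627.8250122070312, -334.7080993652344), 29.43162727355957)
[293. 201.] ((546.8343505859375, -3.163750171661377), 29.910417556762695)
[231. 236.] ((467.0911865234375, 141.9169921875), 29.897754669189453)
[143. 242.] ((466.7252197265625, 347.30523681640625), 29.952421188354492)
[185. 242.] ((463.3402404785156, 243.72340393066406), 30.21656036376953)
```

View pics/f.png

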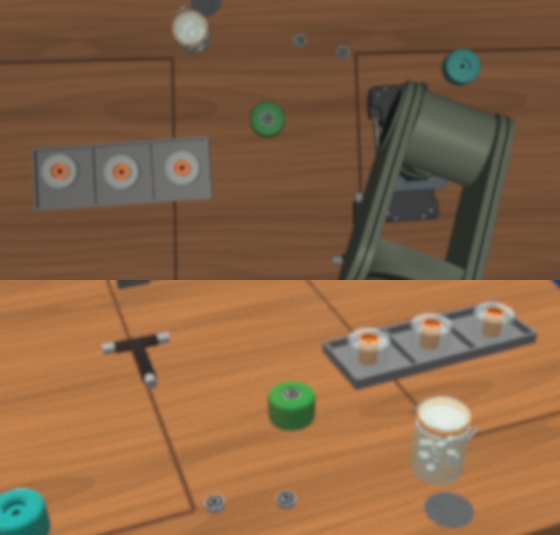

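All three wheels lie flat in the tray with the open orange side up, at about (60,171), (121,172) and (182,168) in the top view. Everything else is where it was, so I'm handing in.

```bash
python3 -c "
from workcell import env
print(env.job_done())"
```

```text
the job is handed in; nothing more can be done
None
```

Both clear wheels now lie flat and open side up in bays 1 and 2 (one was turned over first), nothing else was moved, and the job was handed in at about 32 s.

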